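# Find and press the hidden catch of a writing box

## Task

This donated writing box has to be opened for pricing, and its catch is hidden: one of the four look-alike inlaid tiles in the top is a flush button. With closed fingertips, feel from tile to tile with a moderate push, not forcing anything, until you find the one that gives, press it all the way in so that the flap comes right up, and leave the flap up. Do not pick up, shift or knock over any of the things on and around the box.

Things in the scene. Friction and masses are not known exactly. Their poses are not given: they have to be found in the camera images.
- writing_box: wooden writing box, 200 (its x) x 370 (its y) x 80 mm high, standing firmly on the table (it does not slide). Origin: centre of its underside; x points away from the robot at yaw 0. Its flat top, 80 mm above the table, has a row of four square inlaid tiles along its near (-x) half and a large flush flap in its far (+x) half.
- tile_1 (a point): centre of the top face of inlaid tile 1 (counted along the box from its -y end; 66 mm from one to the next, 58 mm to the -x side of the box centre). All four look alike: dark wood, 48 mm square with a lighter lozenge, lying 2 mm below the box top in a 52 mm square opening with straight sides. This point is fixed to the box and does not sink with the tile. Three tiles are solid and one, which varies from run to run, is the catch.
- tile_2 (a point): centre of the top face of inlaid tile 2 (counted along the box from its -y end; 66 mm from one to the next, 58 mm to the -x side of the box centre). All four look alike: dark wood, 48 mm square with a lighter lozenge, lying 2 mm below the box top in a 52 mm square opening with straight sides. This point is fixed to the box and does not sink with the tile. Three tiles are solid and one, which varies from run to run, is the catch.
- tile_3 (a point): centre of the top face of inlaid tile 3 (counted along the box from its -y end; 66 mm from one to the next, 58 mm to the -x side of the box centre). All four look alike: dark wood, 48 mm square with a lighter lozenge, lying 2 mm below the box top in a 52 mm square opening with straight sides. This point is fixed to the box and does not sink with the tile. Three tiles are solid and one, which varies from run to run, is the catch.
- tile_4 (a point): centre of the top face of inlaid tile 4 (counted along the box from its -y end; 66 mm from one to the next, 58 mm to the -x side of the box centre). All four look alike: dark wood, 48 mm square with a lighter lozenge, lying 2 mm below the box top in a 52 mm square opening with straight sides. This point is fixed to the box and does not sink with the tile. Three tiles are solid and one, which varies from run to run, is the catch.
- catch (a joint): travel of the catch tile, m: 0 at rest (2 mm below the box top), 0.007 fully pressed. It slides straight down under a push of about 5 to 6 N all the way, without a spring, and stays as far in as it was pushed; a lever inside raises the flap with it, 0.1 rad for each mm. At 7 mm it meets a hard stop. A solid tile does not give at all.
- flap (a joint): angle of the flap, rad: 0 shut and flush, about 0.7 fully up. The flap is 85 (box x) x 258 (box y) x 8 mm, hinged along the far side of the box top; its near edge starts 61 mm from the line of tile centres and rises about 55 mm, swinging away from the tiles. It is balanced and stays up when the catch has been pressed.
- small_figure: white china figurine, 45 mm tall, 22 mm wide, standing on the top of the writing box near its +y end; origin centre of underside; loose, to be left alone
- tall_figure: blue china figurine, 130 mm tall, 62 mm wide foot, on the table beyond the +y end of the box; origin centre of underside; loose, to be left alone
- clay_figure: clay figurine, 55 mm tall, 26 mm wide, standing on the top of the writing box beside the -y end of the flap; origin centre of underside; loose, to be left alone
- goblet: amber glass goblet, 125 mm tall, 72 mm wide, beyond the -y end of the box; origin centre of underside; loose, to be left alone
- cordial_glass: small amber cordial glass, 55 mm tall, 34 mm wide, standing on the top of the writing box beside the +y end of the flap; origin centre of underside; loose, to be left alone
- ring_box: black ring box, 40 x 28 mm and 25 mm tall, standing on the top of the writing box near its -y end; origin centre of underside; loose, to be left alone

How it is judged:
At the end, for the whole second after the job is handed in: The catch tile is in by more than 5.5 mm, the flap stands up by more than 0.5 rad and is at rest, and the figurines, goblet, cordial glass and ring box are upright (within 0.3 rad) and within 25 mm of where they stood (value of joint catch above 0.0055 m and value of joint flap above 0.5 rad and velocity of joint flap below 0.1 rad/s and distance of each of small_figure, tall_figure, clay_figure, goblet, cordial_glass, ring_box from where it was at the start of the episode below 0.025 m and angle between each of small_figure, tall_figure, clay_figure, goblet, cordial_glass, ring_box's own z axis and vertical below 0.3 rad); the robot touches nothing.
It fails at once if a bystander was lifted, shifted by 25 mm or more, or tipped by 0.3 rad or more (not (distance of each of small_figure, tall_figure, clay_figure, goblet, cordial_glass, ring_box from where it was at the start of the episode below 0.025 m and angle between each of small_figure, tall_figure, clay_figure, goblet, cordial_glass, ring_box's own z axis and vertical below 0.3 rad)).
It fails at once if the fingers pushed on something with more than 60 N (contact force between the fingers and anything else above 60 N).
It also fails if it takes over 48 s, if anything falls off the work surface, if the arm or the gripper's body presses on something with over 40 N, if the wrist force passes 120 N, or if a joint passes its speed limit or range.

## Robot

A 6-joint arm with a two-finger parallel gripper is mounted at the origin on the work surface. World frame = base frame: x ahead of the robot, y to its left, z up, the work surface at z = 0. Lengths are in m, angles in rad, forces in N, time in s.
With the tool pointing down it reaches from about 0.3 to 0.875 m from the base axis. Payload 6.4 kg.
Tool frame: the origin (TCP) lies on the front face of the gripper's body, between the roots of the fingers; the fingertips stand 73 mm ahead of it and the grasp point (between the pads) lies ctrl.pinch_z ahead of it (ctrl.pinch_z is the distance from the TCP to the grasp point, in m); z points along the fingers, x is the direction in which the jaws open and shut, and the axes are right-handed (so a half turn about z gives the same grasp; the last joint's range is limited). The gripper opens to 85 mm and grips with 20 to 120 N. Pads are 22 mm wide; open, the fingers measure 114 mm over their backs; the gripper's body (76 mm by 85 mm) begins 54 mm behind the grasp point. The pads swing forward as they close: fully open they stand 13 mm farther back than shut.
Start: joints at [-1.388, 0.181, 1.607, -0, 1.354, -0.206], TCP at [0.218, -0.532, 0.304] pointing down, gripper open.
Joint ranges: [-2.99, 2.99], [-0.89, 2.07], [0.3, 2.58], [-1.14, 4.28], [0, 2.63], [-3.12, 3.12]. Speed limits (rad/s): [2.57, 2.57, 3.01, 3.14, 3.14, 3.14].

## Interface

Orientations are given as a unit quaternion [w, x, y, z].
In Python, from bench import ctrl gives the robot as it stands.
- The arm moves only by the tool move_arm, never from a script. Its argument "rows" is text: rows parted by semicolons, each of 7 numbers parted by spaces: the shift along the tool's x, y, z in cm, then the turn, a rotation vector about the tool's x, y, z in degrees, then the opening, from 0 (shut) to 1 (fully open). In form: x y z rx ry rz grip; .... A call has 1 to 20 rows; each row shifts and turns the commanded pose from where the row before left it, along the tool's axes as they then stand; what a row does not reach is not made up. A row lasts 1/10 s, in which the tool goes at most 50 mm and 8.59 degrees, less where a joint would pass 70% of its speed; a pose out of reach is approached as far as the arm can. A call with a gripper value outside its range is refused whole. The fingers move at their own pace and stop on an object; the grip force is fixed at half the most. Time passes only in rows, so rows that do not move let the fingers close. It gives the time, the measured TCP pose, the force and the opening at its end, in the units of the state.
- ctrl.get_obs(): the state, without advancing time (a new reading comes with each control period).
- ctrl.camera(name): name is "side" or "top"; returns a dict with "color" (420x560x3 uint8, blue, green, red), "fx", "fy", "cx", "cy" (pixels), "rvec" (rotation vector, rad) and "tvec" (3), from world to camera coordinates, as OpenCV has them. Camera axes: x right, y down, z forward; pixel columns grow to the right and rows downward; lengths in m; the calibration is good to about 2 mm. A picture is of the moment at which its call begins. There is no depth.
- ctrl.hand_in(): hands the job in, once; it reports no verdict.
Trained networks look in the newest picture that a camera, given by its name, has taken for a name from the list of things; names that differ only in an ending like _2 or _b are one class to them, and where a whole thing is asked for, a point or a joint stands for the part that bears it (a point fixed in the world has none). Each returns a list of dicts, best first, with "confidence" (0 to 1); they miss things now and then, are a little off and sometimes report something else, mostly with a low value. They report only what shows in the picture. A call takes as long as a camera call.
- ctrl.look_for(camera, query): "bbox" ([left, top, right, bottom] in pixels, round what is visible of it).
- ctrl.trace(camera, query): "region" (420x560 bool, what is visible of it) and "bbox" ([left, top, right, bottom] in pixels, round what is visible of it).
The state is a dict: "time_s": time; "q": joint angles; "dq": joint speeds; "joint_efforts": joint torques, N m; "eef_pos": TCP position; "eef_rot": TCP orientation; "wrist_force": force on the tool from outside, world axes, zero at the start; "torque": the same for the moment, N m; "opening": opening from 0.0 (shut) to 1.0 (fully open).
Only numpy, scipy, OpenCV 4.12 (cv2) and the standard library are available. Lean on these libraries where they do the work, as an engineer would, in place of code of your own. Each camera call takes 0.05 s, during which the arm holds its last target.

## Working session

There is one attempt and no reset: what is moved stays moved. The work goes in short steps, Python scripts to look and compute and a tool call to move; the robot and the scene stay as the last step left them, time stands still between calls to the robot, and variables do not carry over. Pictures are saved under pics/ and viewed, and the job is handed in when it is done.

Besides the shell and the picture viewer there is one more tool, called after ">>>" in YAML: its name, and indented under it one key for each argument. move_arm: Moves the arm, as the interface text tells. Its arguments: {"type":"object","properties":{"rows":{"type":"string"}},"required":["rows"]}

```bash
mkdir -p pics; ls; python3 - <<'E'
from bench import ctrl
import cv2
for n in ("top","side"):
    c=ctrl.camera(n); cv2.imwrite(f"pics/{n}0.png",c["color"]); print(n,c["fx"],c["cx"],c["cy"],c["rvec"],c["tvec"])
    for q in ("writing_box","tile_1","flap","small_figure","tall_figure","clay_figure","goblet","cordial_glass","ring_box"):
        print(q,[( [round(float(v)) for v in d["bbox"]],round(d["confidence"],2)) for d in ctrl.look_for(n,q)][:5])
o=ctrl.get_obs(); print(o, ctrl.pinch_z)
E
```

```text
pics
top 431.74366540509516 282.4714140755639 207.05512881697754 [ 2.15774152 -2.10920507  0.21352962] [-0.01855227  0.55172769  0.84404909]
writing_box [([223, 166, 413, 277], 0.91)]
tile_1 [([224, 167, 416, 276], 0.78)]
flap [([254, 175, 380, 221], 0.72)]
small_figure [([252, 174, 382, 222], 0.6), ([229, 234, 239, 245], 0.49)]
tall_figure [([177, 254, 212, 281], 0.72), ([222, 166, 414, 274], 0.53)]
clay_figure [([388, 186, 404, 199], 0.59)]
goblet [([419, 230, 470, 267], 0.88)]
cordial_glass [([230, 189, 244, 207], 0.81)]
ring_box [([395, 239, 413, 258], 0.84)]
side 424.1757567339094 284.9527526070412 209.1446415228997 [ 2.32998766 -0.43486963  0.18039859] [-0.49977239  0.19731603  0.71331929]
writing_box [([209, 166, 404, 383], 0.67), ([193, 149, 219, 210], 0.32)]
tile_1 [([209, 168, 405, 383], 0.61)]
flap []
small_figure [([236, 174, 245, 192], 0.45)]
tall_figure [([192, 146, 220, 208], 0.96)]
clay_figure [([358, 283, 375, 314], 0.66), ([204, 164, 406, 381], 0.54)]
goblet [([302, 349, 358, 420], 0.89)]
cordial_glass [([271, 154, 289, 185], 0.72), ([205, 170, 406, 380], 0.69), ([239, 175, 248, 196], 0.6)]
ring_box [([285, 319, 322, 347], 0.86), ([303, 350, 362, 418], 0.22)]
{'time_s': 1.0, 'q': array([-1.38831871e+00,  1.80799581e-01,  1.60698403e+00, -2.03010486e-05,
        1.35377399e+00, -2.06309043e-01]), 'dq': array([ 4.24915833e-04,  2.58470754e-05, -2.55865976e-05,  2.26683052e-03,
        4.53227810e-04, -4.78365978e-04]), 'joint_efforts': array([ 1.92948399e-03, -4.44849873e+01, -3.51687455e+01, -2.00401632e-04,
        6.51286373e-04, -1.34787345e-05]), 'eef_pos': array([ 0.21797462, -0.53211161,  0.30389642]), 'eef_rot': array([ 1.94636201e-05,  8.30382427e-01, -5.57193884e-01,  5.15097358e-06]), 'wrist_force': array([-0.20980261, -0.36140916,  0.55299493]), 'torque': array([ 0.00514639, -0.0301031 ,  0.02287118]), 'opening': 1.0020261721091799} 0.0539
```

View pics/top0.png

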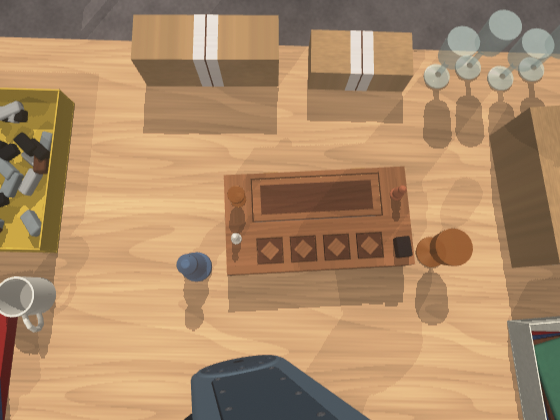

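View pics/side0.png

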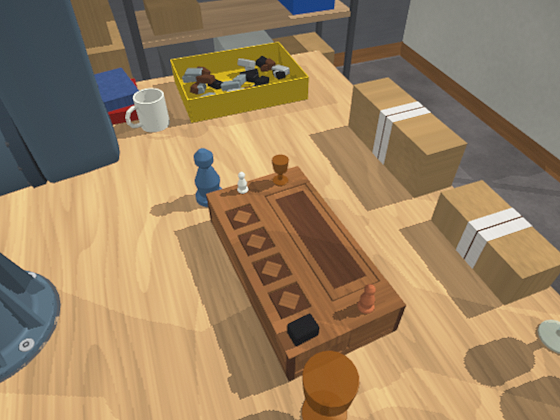

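```bash
python3 - <<'E'
import cv2
for n,(a,b,c,d) in {"top":(150,290,210,430),"side":(140,390,185,415)}.items():
    im=cv2.imread(f"pics/{n}0.png")[a:b,c:d]; s=3.6 if n=="top" else 2.4
    cv2.imwrite(f"pics/{n}0z.png",cv2.resize(im,None,fx=s,fy=s,interpolation=cv2.INTER_CUBIC))
E
```

```text
(no output)
```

View pics/top0z.png

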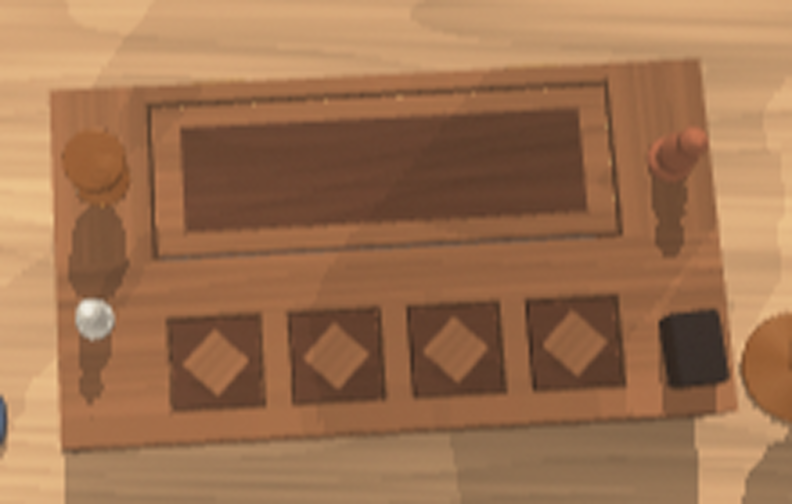

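The top view shows the tile lozenges at about x=270, 303, 337 and 370, y=250 down to 245. Tile 4 is on the left (+y) and tile 1 on the right. The ring box sits at (403,247) by tile 1 and the small figure at (236,239) by tile 4. Next I locate everything in the world frame.

```bash
cat > h.py <<'E'
import numpy as np, cv2
from bench import ctrl
def ray(c,uv,z):
    R=cv2.Rodrigues(np.array(c["rvec"],float))[0]; t=np.array(c["tvec"],float).ravel()
    o=-R.T@t; d=R.T@np.array([(uv[0]-c["cx"])/c["fx"],(uv[1]-c["cy"])/c["fy"],1.0])
    return o+d*(z-o[2])/d[2]
def proj(c,p):
    K=np.array([[c["fx"],0,c["cx"]],[0,c["fy"],c["cy"]],[0,0,1]]);
    return cv2.projectPoints(np.array(p,float).reshape(-1,3),np.array(c["rvec"],float),np.array(c["tvec"],float),K,None)[0].reshape(-1,2)
E
python3 - <<'E'
from h import *
c=ctrl.camera("top"); s=ctrl.camera("side")
tz=[(574,344),(455,350),(337,356),(216,362)]
P=np.array([ray(c,(u/3.6+210-.4,v/3.6+150-.4),.078) for u,v in tz]); print("top",P.round(4))
S=np.array([ray(s,uv,.078) for uv in [(288,300),(271,268.5),(256,241),(242,216.5)]]); print("side",S.round(4))
print(np.linalg.norm(np.diff(P,axis=0),axis=1),np.linalg.norm(np.diff(S,axis=0),axis=1))
d=P[3]-P[0]; yaw=np.arctan2(-d[0],d[1]); print("yaw",yaw, np.arctan2(-(S[3]-S[0])[0],(S[3]-S[0])[1]))
ctr=P.mean(0); ex=np.array([np.cos(yaw),np.sin(yaw),0]); ey=np.array([-np.sin(yaw),np.cos(yaw),0])
for n,cc,a in(("top",c,3),("side",s,1)):
    im=cc["color"].copy()
    b=ctr+.058*ex; b[2]=.08
    cor=[b+x*.1*ex+y*.185*ey for x,y in((1,1),(1,-1),(-1,-1),(-1,1))]
    cv2.polylines(im,[np.int32(proj(cc,cor).round())],True,(0,255,0),1)
    for i in range(4): cv2.circle(im,tuple(int(round(v)) for v in proj(cc,ctr+(i-1.5)*.066*ey)[0]),2,(0,0,255),-1)
    im=im[140:300,160:480] if n=="top" else im[140:390,185:420]
    cv2.imwrite(f"pics/{n}1.png",cv2.resize(im,None,fx=2.4,fy=2.4))
for q,uv in (("ring top",(403,247)),("small top",(236,239)),("goblet top",(454,247)),("tall top",(188,265))):
    print(q, ray(c,uv,{"r":.105,"s":.125,"g":.125,"t":.13}[q[0]]).round(3))
E
```

```text
top [[ 0.4743 -0.1788  0.078 ]
 [ 0.4695 -0.1131  0.078 ]
 [ 0.4648 -0.0483  0.078 ]
 [ 0.46    0.018   0.078 ]]
side [[ 0.4712 -0.18    0.078 ]
 [ 0.4671 -0.1136  0.078 ]
 [ 0.4628 -0.0481  0.078 ]
 [ 0.4574  0.0177  0.078 ]]
[0.06588158 0.0650473  0.06640635] [0.06657433 0.06565468 0.06594418]
yaw 0.07277496725971282 0.06987659418150503
ring top [ 0.47  -0.238  0.105]
small top [0.475 0.081 0.125]
goblet top [ 0.47  -0.329  0.125]
tall top [0.425 0.166 0.13 ]
```

View pics/top1.png

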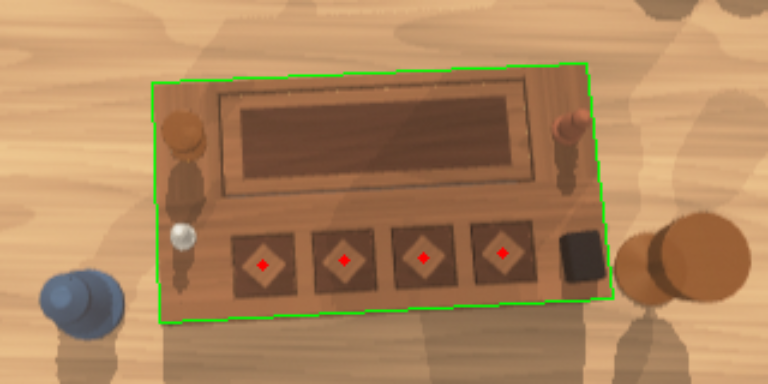

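View pics/side1.png

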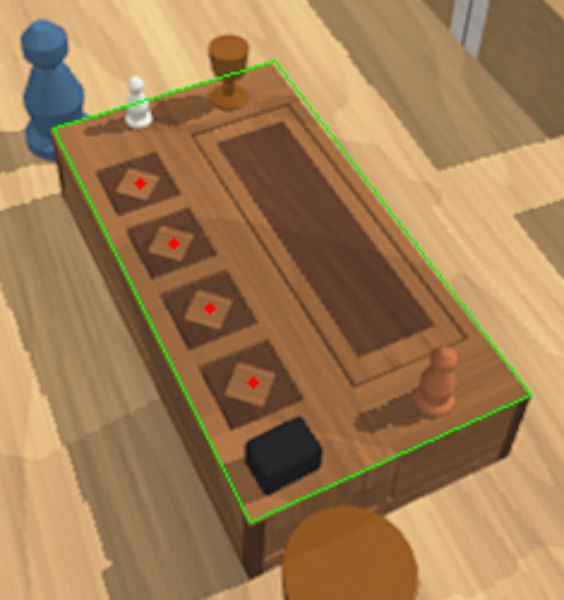

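>>> move_arm:
  rows: "0 0 0 0 0 6.1 0;0 0 0 0 0 6.1 0;0 0 0 0 0 6.1 0;-2.4 -2 0 0 0 0 0;-2.4 -2 0 0 0 0 0;-2.4 -2 0 0 0 0 0;-2.4 -2 0 0 0 0 0;-2.4 -2 0 0 0 0 0;-2.4 -2 0 0 0 0 0;-2.4 -2 0 0 0 0 0;-2.4 -2 0 0 0 0 0;-2.4 -2 0 0 0 0 0;-2.4 -2 0 0 0 0 0;-2.4 -2 0 0 0 0 0;-2.4 -2 0 0 0 0 0;-2.4 -2 0 0 0 0 0;-2.1 -2 0 0 0 0 0;0 0 0 0 0 0 0"

```text
time_s: 2.9
eef_pos: [0.4756, -0.1781, 0.304]
eef_rot: [-0.001, 0.732, -0.681, 0.0]
wrist_force: [-0.5, -0.6, 0.2]
opening: 0.001
```

>>> move_arm:
  rows: "0.1 0.3 3 0 0 0 0;0 0 3 0 0 0 0;0 0 3 0 0 0 0;0 0 2.5 0 0 0 0;0 0 1.5 0 0 0 0;0 0 0.6 0 0 0 0;0 0 0 0 0 0 0;0 0 0 0 0 0 0"

```text
time_s: 3.7
eef_pos: [0.4717, -0.1823, 0.1688]
eef_rot: [-0.0, 0.731, -0.682, 0.001]
wrist_force: [-0.5, 0.2, 0.1]
opening: 0.001
```

```bash
python3 - <<'E'
from h import *
o=ctrl.get_obs(); print(o["eef_pos"],o["wrist_force"])
for n in("top","side"):
    c=ctrl.camera(n); im=c["color"]; im=im[120:330,150:480] if n=="top" else im[140:390,185:420]
    cv2.imwrite(f"pics/{n}2.png",cv2.resize(im,None,fx=2.2,fy=2.2))
E
```

```text
[ 0.47166783 -0.18226705  0.16876895] [-0.47505656  0.20763153  0.10257422]
```

View pics/side2.png

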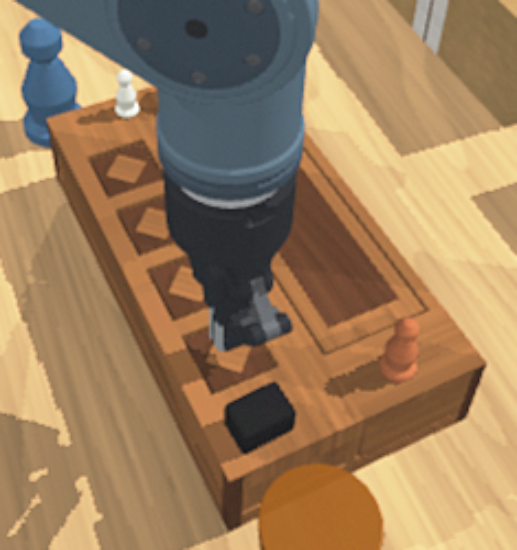

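The fingertips are centred over tile 1, clear of the ring box. I'll go down in small steps and read the force.

>>> move_arm:
  rows: "-0.3 -0.1 0.6 0 0 0 0;0 0 0.6 0 0 0 0;0 0 0.3 0 0 0 0;0 0 0 0 0 0 0;0 0 0 0 0 0 0"

```text
time_s: 4.3
eef_pos: [0.472, -0.1786, 0.1527]
eef_rot: [0.0, 0.731, -0.682, -0.0]
wrist_force: [0.3, 0.2, 0.1]
opening: -0.002
```

>>> move_arm:
  rows: "0 0 0.1 0 0 0 0;0 0 0.1 0 0 0 0;0 0 0 0 0 0 0;0 0 0 0 0 0 0"

```text
time_s: 4.7
eef_pos: [0.4721, -0.1787, 0.1509]
eef_rot: [0.0, 0.731, -0.682, 0.0]
wrist_force: [0.9, -0.8, 0.2]
opening: -0.002
```

>>> move_arm:
  rows: "0 0 0.1 0 0 0 0;0 0 0 0 0 0 0;0 0 0 0 0 0 0"

```text
time_s: 5.0
eef_pos: [0.4722, -0.1787, 0.1501]
eef_rot: [-0.0, 0.731, -0.682, 0.0]
wrist_force: [-1.4, -0.4, 3.5]
opening: -0.002
```

>>> move_arm:
  rows: "0 0 0.1 0 0 0 0;0 0 0 0 0 0 0;0 0 0 0 0 0 0"

```text
time_s: 5.3
eef_pos: [0.4722, -0.1787, 0.149]
eef_rot: [-0.0, 0.731, -0.682, 0.0]
wrist_force: [-2.1, 0.6, 4.2]
opening: -0.003
```

>>> move_arm:
  rows: "0 0 0.1 0 0 0 0;0 0 0 0 0 0 0;0 0 0 0 0 0 0"

```text
time_s: 5.6
eef_pos: [0.4722, -0.1787, 0.1479]
eef_rot: [-0.0, 0.731, -0.682, 0.0]
wrist_force: [0.1, 0.1, 3.5]
opening: 0.001
```

Tile 1 gives at a steady force of about 4 N, so it is probably the catch. I'll keep pressing it.

>>> move_arm:
  rows: "0 0 0.1 0 0 0 0;0 0 0.1 0 0 0 0;0 0 0.1 0 0 0 0;0 0 0 0 0 0 0;0 0 0 0 0 0 0"

```text
time_s: 6.1
eef_pos: [0.4722, -0.1787, 0.1447]
eef_rot: [-0.0, 0.731, -0.682, 0.0]
wrist_force: [1.2, -0.7, 1.6]
opening: 0.0
```

```bash
python3 - <<'E'
from h import *
for n in("side",):
    c=ctrl.camera(n); im=c["color"]; im=im[120:330,150:480] if n=="top" else im[140:390,185:420]
    cv2.imwrite(f"pics/{n}3.png",cv2.resize(im,None,fx=2.2,fy=2.2))
E
```

```text
(no output)
```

View pics/side3.png

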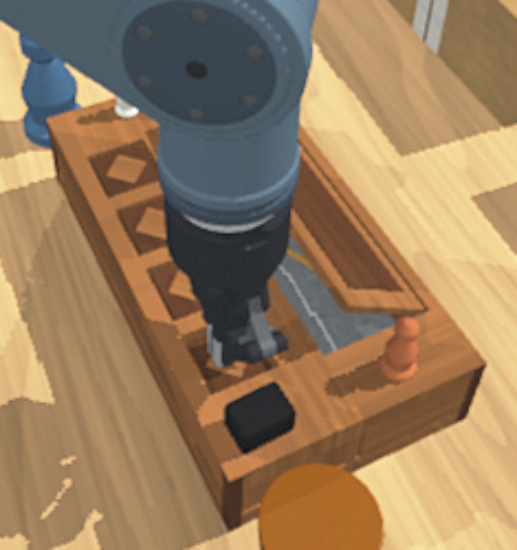

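The side view shows the flap well up, its near edge around (390,305), with the clay figure still standing beside it. I'll press on in small steps to the hard stop.

>>> move_arm:
  rows: "0 0 0.1 0 0 0 0;0 0 0 0 0 0 0;0 0 0 0 0 0 0"

```text
time_s: 6.45
eef_pos: [0.4722, -0.1787, 0.1439]
eef_rot: [-0.0, 0.731, -0.682, 0.0]
wrist_force: [1.1, -0.3, 2.2]
opening: -0.002
```

>>> move_arm:
  rows: "0 0 0.05 0 0 0 0;0 0 0 0 0 0 0;0 0 0 0 0 0 0"

```text
time_s: 6.75
eef_pos: [0.4721, -0.1787, 0.1436]
eef_rot: [0.0, 0.731, -0.682, 0.0]
wrist_force: [0.1, 0.6, 5.6]
opening: -0.001
```

>>> move_arm:
  rows: "0 0 0.05 0 0 0 0;0 0 0 0 0 0 0;0 0 0 0 0 0 0"

```text
time_s: 7.05
eef_pos: [0.4722, -0.1787, 0.1436]
eef_rot: [0.0, 0.731, -0.682, 0.0]
wrist_force: [-2.1, 0.5, 9.8]
opening: 0.004
```

The height has stopped changing and the force is climbing to 9.8 N, so this is the hard stop. Now I lift straight up.

>>> move_arm:
  rows: "0 0 0.05 0 0 0 0;0 0 0 0 0 0 0;0 0 -0.3 0 0 0 0;0 0 -0.6 0 0 0 0;0 0 -1.5 0 0 0 0;0 0 -3 0 0 0 0;0 0 -4 0 0 0 0;0 -0 -4 0 0 0 0;0 3 -2 0 0 0 0;0 4 0 0 0 0 0;0 4 0 0 0 0 0;0 3 0 0 0 0 0;0 0 0 0 0 0 0;0 0 0 0 0 0 0"

```text
time_s: 8.45
eef_pos: [0.3323, -0.1884, 0.2966]
eef_rot: [-0.0, 0.731, -0.683, 0.0]
wrist_force: [-0.1, 0.7, 0.1]
opening: -0.001
```

```bash
python3 - <<'E'
from h import *
o=ctrl.get_obs(); print(o["wrist_force"],abs(o["dq"]).max())
for n in("side","top"):
    c=ctrl.camera(n); im=c["color"]; im=im[120:330,150:480] if n=="top" else im[140:420,165:430]
    cv2.imwrite(f"pics/{n}4.png",cv2.resize(im,None,fx=2,fy=2))
    for q in ("small_figure","tall_figure","clay_figure","goblet","cordial_glass","ring_box"):
        print(n,q,[( [round(float(v)) for v in d["bbox"]],round(d["confidence"],2)) for d in ctrl.look_for(n,q)][:2])
E
```

```text
[-0.05023299  0.66747357  0.13453324] 0.03218936785309991
side small_figure [([237, 174, 245, 193], 0.5)]
side tall_figure [([194, 147, 220, 208], 0.89)]
side clay_figure [([354, 284, 372, 317], 0.76), ([195, 147, 222, 210], 0.59)]
side goblet [([302, 349, 361, 420], 0.68), ([193, 150, 218, 207], 0.43)]
side cordial_glass [([272, 155, 287, 184], 0.51)]
side ring_box [([287, 319, 319, 348], 0.61)]
top small_figure []
top tall_figure [([177, 251, 211, 281], 0.83)]
top clay_figure [([392, 186, 404, 199], 0.46)]
top goblet [([418, 230, 472, 266], 0.87)]
top cordial_glass [([228, 185, 247, 210], 0.82), ([224, 168, 413, 275], 0.6)]
top ring_box [([394, 236, 413, 257], 0.91)]
```

View pics/side4.png

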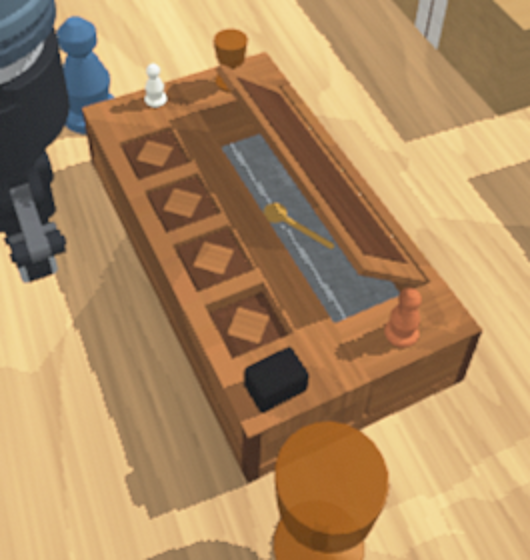

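View pics/top4.png

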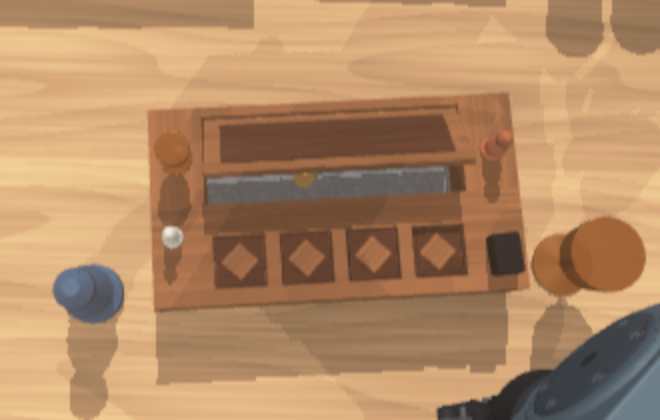

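```bash
python3 - <<'E'
from h import *
c=ctrl.camera("side"); ctr=np.array([.466,-.0807,0]); yaw=.0713
ex=np.array([np.cos(yaw),np.sin(yaw),0]); ey=np.array([-np.sin(yaw),np.cos(yaw),0])
for a in(0,.5,.6,.7):
    for y in (-.129,.129):
        p=ctr+ex*(.146-.085*np.cos(a))+ey*y; p[2]=.08+.085*np.sin(a); u=proj(c,p)[0]; print(a,y,((u-[165,140])*2).round())
E
```

```text
0 -0.129 [336. 319.]
0 0.129 [203. 111.]
0.5 -0.129 [352. 283.]
0.5 0.129 [212.  77.]
0.6 -0.129 [358. 276.]
0.6 0.129 [216.  69.]
0.7 -0.129 [365. 268.]
0.7 0.129 [221.  62.]
```

The near-edge corners of the flap in the picture, at about (365,270) and (220,66), match a flap angle of about 0.7 rad. Handing in.

```bash
python3 - <<'E'
from bench import ctrl
print(ctrl.hand_in())
E
```

```text
the job is handed in; nothing more can be done
None
```

The box is open: tile 1 was the catch. I pressed it all the way in, and the flap is standing up. I tried tile 1 first and it gave, so I never touched the other three tiles.

- **Press:** the tile gave at a measured 2–5 N and sank about 7 mm. It then stopped, with the force at 9.8 N, and I pushed 0.5 mm further without reading the force before lifting away. The highest reading was well under the 60 N limit, and the job took about 9 s of the 48 s allowed.
- **Flap:** in the last side picture its corners match an angle of about 0.7 rad. It was still up after the arm had moved clear.
- **Other items:** all six were upright and where they started, within a few pixels. In the top camera the detector missed the small figure, but it is plainly visible in that picture and the side camera's detector found it in place.
- **Readings that disagreed slightly:**
  - The two cameras differed by 2–3 mm on where the tiles are, so I used the average.
  - The force was a little below the 5–6 N you gave for the catch.

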